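Bring the cart wheel's valve to the top

TASK

The delivery cart's wheel sits on the bench wheel stand and is about to be pumped up. With a fingertip, push it gently round by its spokes in two or more strokes, drawing the finger clear out of the wheel between strokes to take the next spoke, until the valve stands at twelve o'clock, straight above the axle, and leave it there at rest. Do not turn it by the tyre or push on the valve, do not lift or shift the stand, and leave the other things on the bench where they are.

Things in the scene. Friction and masses are not known exactly. Their poses are not given: they have to be found in the camera images.
- stand: Grey steel wheel stand, loose but heavy (6 kg). Base 200 mm (x) by 220 mm (y), 16 mm high; origin under its centre. x runs along the axle, away from the robot (yaw within 15 deg of world x), y left, z up. Flat uprights 22 mm wide, 6 mm thick at x = -56 and +56 mm, one each side of the wheel, reach 12 mm above the axle; axle ends at x = -72 and +72 mm.
- axle (a point): Centre of the wheel: on the axle, in the wheel's mid-plane, 200 mm above the underside of the stand; axes as the stand's (x along the axle, away from the robot; z up). The wheel stands upright and faces the robot.
- wheel (a joint): Wheel angle, rad: the valve's angle from straight up, clockwise as the robot sees it (0 valve at the top; pi/2 at three o'clock, the robot's right, -y; pi at the bottom). Turns endlessly either way (2 pi = 0). The hub drags (0.25 N m, about 4 N at 60 mm from the axle), so the wheel stays wherever it is left. Starts between 1.9 and 4.4.
- valve_tip (a point): Inner end of the valve: black rubber stem with black cap, 12 mm thick (15 mm at its foot), standing on the inside of the rim in the mid-plane, midway between two spokes, pointing at the axle. Its tip is 76 mm from the axle, its foot at the rim, 114 mm. The z axis of this point points from the axle out through the valve.
- spokes: Silver-grey wheel centre; origin at the wheel's centre, z out through the valve, x along the axle. Five spokes, 16 mm wide, at 36, 108, 180, 252, 324 deg from the valve, from the hub (60 mm diameter, 66 mm long) to the rim (inside 114 mm from the axle, 32 mm wide). Spoke fronts lie 29 mm before the mid-plane at the hub, 22 mm at 65 mm radius, 14 mm at the rim; gaps are open right through.
- tyre: Black rubber tyre, outside diameter 350 mm, 44 mm wide (its side stands 22 mm in front of the mid-plane), from 131 to 175 mm from the axle; origin at the wheel's centre. Not to be used for turning the wheel.
- valve: The valve (black rubber stem with cap, 38 mm long); origin at the wheel's centre, z axis out through the valve. Not to be pushed on.
- pump: Hand pump lying on the bench beside the stand, aluminium barrel 32 mm in diameter, 300 mm long along its x axis, with a wooden T handle 100 mm wide at +x; origin under the middle of the barrel. To be left alone.
- jar: White plastic screw jar, 64 mm in diameter, 85 mm high, standing beside the stand; origin at the centre of its underside. To be left alone.
- tyre_lever: Black plastic tyre lever lying on the bench in front of the stand, 115 by 18 by 7 mm, long along its x axis; origin under its middle. To be left alone.

How it is judged (in metres and radians):
On the way, in this order (a step that is already met when the one before it is completed fails the run):
1. a fingertip pushes a spoke (contact force between the fingers and spokes above 0.5 N), for 0.05 s.
2. the fingers are drawn out of the wheel and touch nothing of it (contact force between anything else and spokes below 0.1 N and contact force between anything else and tyre below 0.1 N and (x of the grasp point in the frame of axle below -0.036 m or x of the grasp point in the frame of axle above 0.036 m)), for 0.1 s.
3. a fingertip pushes a spoke again (contact force between the fingers and spokes above 0.5 N), for 0.05 s.
At the end, for the whole second after the job is handed in: The valve points straight up from the axle within 0.10 rad (5.7 degrees) and the wheel is at rest; the stand is within 20 mm of where it stood and flat on the bench; the pump, jar and tyre lever are within 20 mm of where they were, the jar upright (angle between valve_tip's own z axis and vertical below 0.1 rad and velocity of joint wheel between -0.05 and 0.05 rad/s and distance of each of axle, pump, jar, tyre_lever from where it was at the start of the episode below 0.02 m and angle between stand's own z axis and vertical below 0.05 rad and angle between jar's own z axis and vertical below 0.2 rad); the robot touches nothing.
It fails at once if the tyre is pushed or dragged (over 4 N) (contact force between anything else and tyre above 4 N).
It fails at once if the valve is pushed (over 3 N) (contact force between anything else and valve above 3 N).
It fails at once if a spoke is struck or squeezed hard (over 60 N) (contact force between anything else and spokes above 60 N).
It fails at once if the stand is lifted, tipped or shoved (distance of axle from where it was at the start of the episode above 0.03 m or angle between stand's own z axis and vertical above 0.12 rad or height (world z) of axle above 0.215 m).
It fails at once if a bystander is lifted, carried or knocked (distance of any of pump, jar, tyre_lever from where it was at the start of the episode above 0.03 m).
It also fails if it takes over 64 s, if anything falls off the work surface, if the arm or the gripper's body presses on something with over 40 N, if the wrist force passes 120 N, or if a joint passes its speed limit or range.

ROBOT

A 6-joint arm with a two-finger parallel gripper is mounted at the origin on the work surface. World frame = base frame: x ahead of the robot, y to its left, z up, the work surface at z = 0. Lengths are in mm, angles in rad, forces in N, time in s.
With the tool pointing down it reaches from about 350 to 975 mm from the base axis. Payload 7.1 kg.
Tool frame: the origin (TCP) lies midway between the tips of the shut fingers; the grasp point (between the pads) lies 19 mm behind it (ctrl.grasp_offset is the distance from the TCP to the grasp point, in mm); z points along the fingers, y is the line along which they close (so a half turn about z gives the same grasp; the last joint's range is limited). The gripper opens to 88 mm and grips with 3 to 60 N. Pads are 20 mm wide; open, the fingers measure 115 mm over their backs; the gripper's body (75 mm by 178 mm) begins 61 mm behind the grasp point.
Start: joints at [-1.2, 0.423, 1.63, -0, 1.089, -0.019], TCP at [237.518, -578.092, 222.675] pointing down, gripper open.
Joint ranges: [-3, 3], [-0.9, 2.11], [0.09, 2.58], [-1.31, 4.45], [0.11, 2.69], [-2.54, 2.54]. Speed limits (rad/s): [2.39, 2.39, 3.01, 3.14, 3.14, 3.14].

INTERFACE

Orientations are given as a rotation vector (axis times angle).
In Python, from workcell import ctrl gives the robot as it stands. The module is installed in compiled form; this text tells all that it offers.
- The arm moves only by the tool servo_tool, never from a script. Its argument "rows" is a list of rows, each a list of 7 numbers: the turn, a rotation vector about the tool's x, y, z as a fraction of full scale, then the shift along the tool's x, y, z as a fraction of full scale, then the finger opening in mm, from 0 to 87.8. A call has 1 to 10 rows; each row is the pose to reach, as a shift and turn from the pose commanded when the call began, along the tool's axes at that moment; what a row does not reach only later rows make up. Full scale, the value 1, is 20 cm for a shift and 1.5 rad for a turn. A row lasts 1/8 s, in which the tool goes at most 62.5 mm and 10.7 degrees, less where a joint would pass 70% of its speed; a pose out of reach is approached as far as the arm can. A call with a number of a shift or a turn outside -1 to 1 is refused whole. A call with a gripper value outside its range is refused whole. The fingers move at their own pace and stop on an object; the grip force is fixed at half the most. Time passes only in rows, so rows that repeat a pose let the fingers close. It gives the time, the measured TCP pose, the force, the opening and the grip force at its end, in the units of the state.
- ctrl.get_obs(): the state, without advancing time (a new reading comes with each control period).
- ctrl.get_image(name): name is "scene" or "side" or "wrist"; returns (picture, depth): 420x560x3 uint8, red, green, blue; 420x560 float32, mm along the optical axis (not along the pixel's ray), 0 where there is no reading.
- ctrl.camera_info(name): a dict with "intrinsics" (3x3 intrinsics, pixels), "R" (3x3) and "t" (3): a world point X has camera coordinates R X + t. Camera axes: x right, y down, z forward; pixel columns grow to the right and rows downward; lengths in mm; the calibration is good to about 2 mm. A picture is of the moment at which its call begins: read the wrist's pose just before it. camera_info takes no time and is no camera call; for the wrist camera it gives the pose at the moment of the call.
- ctrl.close_job(): hands the job in; it is judged then, once.
The state is a dict: "t": time; "qpos": joint angles; "qvel": joint speeds; "joint_torque": joint torques, N m; "ee_pos": TCP position; "orientation": TCP orientation; "ft_force": force on the tool from outside, world axes, zero at the start; "moment": the same for the moment, N m; "width": finger opening in mm; "grasp_force": force on a finger pad.
Only numpy, scipy, OpenCV 4.12 (cv2) and the standard library are available. Lean on these libraries where they do the work, as an engineer would, in place of code of your own. Each camera call takes 0.05 s, during which the arm holds its last target. There are 200 camera calls.

## Working session

There is one attempt and no reset: what is moved stays moved. The work goes in short steps, Python scripts to look and compute and a tool call to move; the robot and the scene stay as the last step left them, time stands still between calls to the robot, and variables do not carry over. Pictures are saved under pics/ and viewed, at most 10 in all, crops included, and the job is handed in when it is done.

Besides the shell and the picture viewer there is one more tool, called after "Request:" as name(argument=value, ...), one argument or row to a line, values as JSON. servo_tool: Moves the arm, as the interface text tells. Its arguments: {"type":"object","properties":{"rows":{"type":"array","items":{"type":"array","items":{"type":"number"}}}},"required":["rows"]}

```bash
mkdir -p pics
python3 - <<'E'
from workcell import ctrl
import numpy as np,cv2
o=ctrl.get_obs();print({k:np.round(v,3) for k,v in o.items()})
ims=[]
for n in("scene","side"):
    p,d=ctrl.get_image(n);np.savez(f"{n}.npz",p=p,d=d,**ctrl.camera_info(n));print(n,ctrl.camera_info(n))
    cv2.imwrite(f"pics/{n}0.png",p[:,:,::-1])
E
```

```text
{'t': np.float64(0.0), 'qpos': array([-1.2  ,  0.424,  1.631,  0.   ,  1.089, -0.019]), 'qvel': array([-0.   , -0.   ,  0.   , -0.001,  0.001, -0.001]), 'joint_torque': array([ 1.0000e-03, -5.4461e+01, -2.7367e+01,  6.4000e-02,  2.3000e-02,
       -0.0000e+00]), 'ee_pos': array([ 237.331, -577.579,  221.886]), 'orientation': array([-3.081, -0.608,  0.   ]), 'ft_force': array([ 0.648, -0.771, -0.326]), 'moment': array([-0.003,  0.016, -0.05 ]), 'grasp_force': np.float64(0.0), 'width': np.float64(87.879)}
scene {'intrinsics': array([[479.19657333,   0.        , 276.7142793 ],
       [  0.        , 479.19657333, 211.54433384],
       [  0.        ,   0.        ,   1.        ]]), 'R': array([[ 0.84051307,  0.54135829,  0.02165589],
       [ 0.30446503, -0.43889477, -0.84538301],
       [-0.44815044,  0.71714893, -0.53372146]]), 't': array([-444.9804313 ,   35.9140887 , 1289.36242615])}
side {'intrinsics': array([[412.02181705,   0.        , 272.14595675],
       [  0.        , 412.02181705, 209.6548104 ],
       [  0.        ,   0.        ,   1.        ]]), 'R': array([[-0.78891347, -0.61421868, -0.01873347],
       [-0.34170284,  0.46381908, -0.81738059],
       [ 0.51073937, -0.63844128, -0.57579338]]), 't': array([443.62928753, 299.17814818, 973.51578077])}
```

View pics/scene0.png

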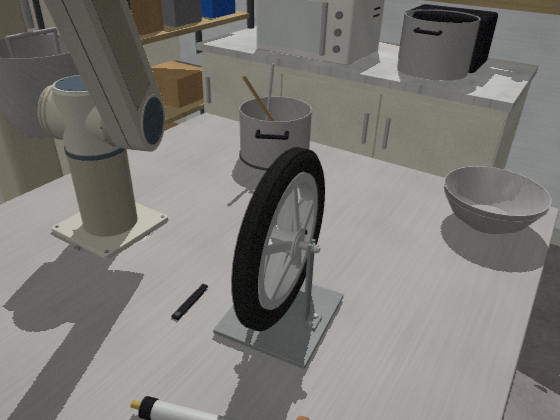

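View pics/side0.png

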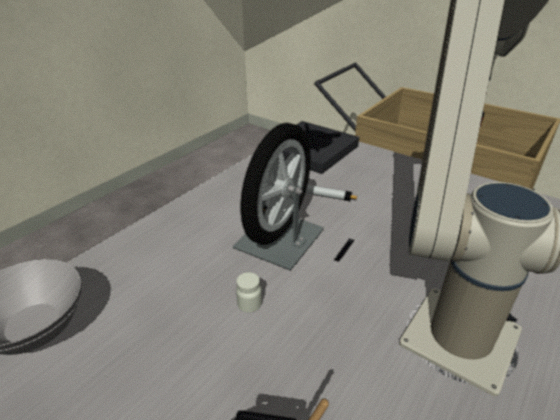

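```bash
cat > h.py <<'E'
import numpy as np,cv2
def pts(n):
    f=np.load(f"{n}.npz");d=f["d"];v,u=np.mgrid[:420,:560];K=f["intrinsics"]
    c=np.stack([(u-K[0,2])/K[0,0]*d,(v-K[1,2])/K[1,1]*d,d],-1)
    return (c-f["t"])@f["R"],d>0,f["p"].astype(int)
def proj(X,K,R,t):
    c=X@np.asarray(R).T+t;return (c[...,:2]/c[...,2:])@np.diag([K[0,0],K[1,1]])+[K[0,2],K[1,2]]
def rectify(img,K,R,t,A,yaw,off=-18,s=2,half=185):
    # robot's view: columns right=-y, rows down ; plane x=off in axle frame
    r,c=np.mgrid[-half*s:half*s,-half*s:half*s]/s
    ex=np.array([np.cos(yaw),np.sin(yaw),0]);ey=np.array([-ex[1],ex[0],0])
    X=A+off*ex-c[...,None]*ey-r[...,None]*np.array([0,0,1])
    m=proj(X,K,R,t).astype(np.float32)
    return cv2.remap(img,m[...,0],m[...,1],cv2.INTER_CUBIC)
E
python3 - <<'E'
from h import *
for n in("side","scene"):
    P,ok,p=pts(n);b=p.max(-1)
    roi=ok&(P[...,0]>350)&(P[...,0]<950)&(abs(P[...,1])<450)
    t=roi&(P[...,2]>60)&(P[...,2]<420)
    Q=P[t&(b<60)];print(n,"tyre",len(Q),np.percentile(Q,[1,50,99],axis=0).round())
    s=roi&(P[...,2]>11)&(P[...,2]<21)
    k,l,st,ce=cv2.connectedComponentsWithStats(s.astype(np.uint8))
    for i in range(1,k):
        if st[i,4]>60:
            q=P[l==i];print(i,st[i],cv2.minAreaRect(q[:,:2].astype(np.float32)),q[:,2].mean().round(1))
    # tyre top
    z=P[t&(P[...,2]>340)];print("top",z.mean(0),len(z))
E
```

```text
side tyre 3193 [[ 502. -181.   62.]
 [ 540.   59.  269.]
 [ 577.  140.  373.]]
5 [306 190  52  11 104] ((550.1200561523438, -320.91864013671875), (179.8921356201172, 25.453712463378906), 24.118806838989258) 16.5
6 [ 233  219   91   50 1790] ((559.7288818359375, -32.9517822265625), (202.51376342773438, 226.5190887451172), 6.87916374206543) 15.3
9 [238 300  24  11  62] ((449.3461608886719, 236.91302490234375), (59.163177490234375, 23.211475372314453), 43.534706115722656) 15.8
top [547.33971424  -7.95707455 358.20845187] 737
scene tyre 6396 [[ 555. -208.   63.]
 [ 583. -142.  284.]
 [ 619.  113.  375.]]
1 [ 213  282  130   86 4251] ((561.6369018554688, -35.283592224121094), (200.8852081298828, 223.86351013183594), 7.139665126800537) 16.6
top [573.62106269 -65.56246674 359.50925905] 1683
```

Run:
```python
from h import *
A=np.array([560.5,-34,200]);out=[]
for n,off in(("side",-18),("scene",18)):
    f=np.load(n+".npz");im=rectify(f["p"],f["intrinsics"],f["R"],f["t"],A,.122,off,1.05)
    c=im.shape[0]//2
    for r in(30,114,175):cv2.circle(im,(c,c),int(r*1.05),(255,0,0),1)
    out.append(im)
cv2.imwrite("pics/rect0.png",np.hstack(out)[:,:,::-1])
```

```text
(no output)
```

View pics/rect0.png

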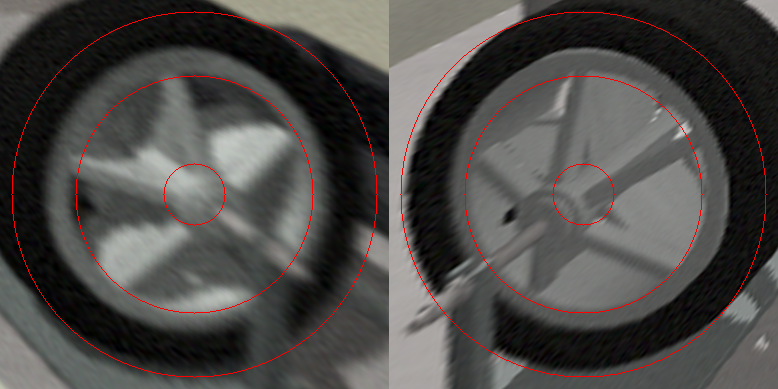

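Request:
servo_tool(
  rows=[
    [0, 0, 0, 0.3, -0.4, -0.4, 0],
    [0, 0, 0, 0.65, -0.8, -0.75, 0],
    [0, 0, 0, 0.65, -0.8, -0.75, 0],
    [0, 0, 0, 0.65, -0.8, -0.75, 0],
  ],
)

```text
t: 0.6
ee_pos: [295.8, -382.9, 370.5]
orientation: [-3.082, -0.608, 0.0]
ft_force: [0.8, -0.3, 0.1]
width: 51.2
grasp_force: 0.0
```

Run:
```python
from workcell import ctrl
from scipy.spatial.transform import Rotation as T
import numpy as np
o=ctrl.get_obs();q=o['qpos'];print(q.round(3),o['ee_pos'].round(1),o['t'])
e=lambda s,a:T.from_euler(s,a)
def fk(q):return e('z',q[0])*e('y',q[1]+q[2])*e('z',q[3])*e('y',q[4])*e('z',q[5]+np.pi/2)
R=T.from_rotvec(o['orientation']);print((R.inv()*fk(q)).magnitude())
W=fk([q[0],q[1],q[2],np.pi/2,np.pi/2,0]);print("to waypoint, turn/1.5:",((R.inv()*W).as_rotvec()/1.5).round(2))
```

```text
[-0.938  0.058  1.761  0.     1.323  0.244] [ 295.8 -382.9  370.5] 0.6
3.170757714643516e-16
to waypoint, turn/1.5: [0.25 1.02 0.  ]
```

Request:
servo_tool(
  rows=[
    [0.03, 0.11, 0, 0.1, 0, -0.1, 0],
    [0.06, 0.22, 0, 0.2, 0, -0.2, 0],
    [0.08, 0.33, 0, 0.3, 0, -0.3, 0],
    [0.11, 0.44, 0, 0.4, 0, -0.4, 0],
    [0.14, 0.55, 0, 0.5, 0, -0.5, 0],
    [0.16, 0.66, 0, 0.6, 0, -0.5, 0],
    [0.19, 0.77, 0, 0.65, 0, -0.5, 0],
    [0.22, 0.88, 0, 0.7, 0, -0.5, 0],
    [0.24, 0.98, 0, 0.7, 0, -0.5, 0],
    [0.24, 0.98, 0, 0.7, 0, -0.5, 0],
  ],
)

```text
t: 1.85
ee_pos: [424.9, -331.4, 467.1]
orientation: [-1.902, -0.369, -1.658]
ft_force: [-0.2, 0.5, 0.7]
width: 0.3
grasp_force: 0.0
```

```bash
cat > k.py <<'E'
from workcell import ctrl
from scipy.spatial.transform import Rotation as T
from scipy.optimize import least_squares
import numpy as np
e=lambda s,a:T.from_euler(s,a)
def fk(q):return e('z',q[0])*e('y',q[1]+q[2])*e('z',q[3])*e('y',q[4])*e('z',q[5]+np.pi/2)
def pos(q,p):
    b,h,L1,L2,off,D=p
    v=e('y',q[1]).apply([0,0,L1])+e('y',q[1]+q[2]).apply([off,0,L2])+[b,0,h]
    return e('z',q[0]).apply(v)+fk(q).apply([0,0,D])
YAW=.122;A=np.array([560.5,-34,200.])
EX=np.array([np.cos(YAW),np.sin(YAW),0]);EY=np.array([-EX[1],EX[0],0]);EZ=np.array([0,0,1.])
RT=T.from_matrix(np.stack([-EY,-EZ,EX],1))   # goal tool orientation
def loc(p):d=np.asarray(p)-A;return np.array([d@EX,d@EY,d[2]])
LO=np.array([-3,-.9,.09,-1.31,.11,-2.54]);HI=np.array([3,2.11,2.58,4.45,2.69,2.54])
def ik(P,R,p,q0):
    f=lambda q:np.r_[(pos(q,p)-P)/100,(fk(q).inv()*R).as_rotvec()]
    return least_squares(f,np.clip(q0,LO+.01,HI-.01),bounds=(LO,HI))
E
python3 - <<'E'
from k import *
o=ctrl.get_obs();q=o['qpos'];print(q.round(3),o['ee_pos'].round(1),o['t'],(T.from_rotvec(o['orientation']).inv()*fk(q)).magnitude())
D=[([-1.2,.423,1.63,0,1.089,-.019],[237.518,-578.092,222.675]),([-.938,.058,1.761,0,1.323,.244],[295.8,-382.9,370.5]),(q,o['ee_pos'])]
r=least_squares(lambda p:np.r_[np.concatenate([pos(np.array(a),p)-b for a,b in D]),(p-[0,300,400,400,0,230])*.001],[0,300,400,400,0,230]);print(r.x.round(1),r.fun.round(2))
E
```

```text
[-1.264  0.366  1.85   1.327  1.792 -0.435] [ 424.9 -331.4  467.1] 1.85 8.648879640739617e-16
[-20.9 315.5 539.2 498.9  40.  320.7] [-11.49  -3.3   -2.98  -9.56  -7.39   1.27  -1.13  -1.18   1.71  -0.02
   0.02   0.14   0.1    0.04   0.09]
```

```bash
cat >> k.py <<'E'
TILT=.38
RG=RT*T.from_rotvec([-TILT,0,0])
def move(P,R=RG):
    o=ctrl.get_obs();R0=T.from_rotvec(o['orientation'])
    return ((R0.inv()*R).as_rotvec()/1.5).round(3),(R0.inv().apply(np.asarray(P)-o['ee_pos'])/200).round(3)
def W(l):return A+l[0]*EX+l[1]*EY+l[2]*EZ
E
python3 - <<'E'
from k import *
print(move([480,-220,500]))
E
```

```text
(array([-0.403,  0.144,  0.928]), array([ 0.119, -0.327,  0.54 ]))
```

Request:
servo_tool(
  rows=[
    [-0.05, 0.02, 0.1, 0.01, -0.04, 0.06, 0],
    [-0.09, 0.03, 0.21, 0.03, -0.07, 0.12, 0],
    [-0.13, 0.05, 0.31, 0.04, -0.11, 0.18, 0],
    [-0.18, 0.06, 0.41, 0.05, -0.15, 0.24, 0],
    [-0.22, 0.08, 0.52, 0.07, -0.18, 0.3, 0],
    [-0.27, 0.1, 0.62, 0.08, -0.22, 0.36, 0],
    [-0.31, 0.11, 0.72, 0.09, -0.25, 0.42, 0],
    [-0.36, 0.13, 0.82, 0.1, -0.29, 0.48, 0],
    [-0.4, 0.144, 0.928, 0.119, -0.327, 0.54, 0],
    [-0.4, 0.144, 0.928, 0.119, -0.327, 0.54, 0],
  ],
)

```text
t: 3.1
ee_pos: [480.4, -218.7, 505.6]
orientation: [-1.56, 1.359, -0.946]
ft_force: [0.1, -0.2, 1.3]
width: 0.4
grasp_force: 0.0
```

Run:
```python
from k import *
o=ctrl.get_obs();q=o['qpos'];print(q.round(3),o['ee_pos'].round(1),o['t'],move([480,-220,500]))
D=[([-1.2,.424,1.631,0,1.089,-.019],[237.331,-577.579,221.886]),([-.938,.058,1.761,0,1.323,.244],[295.8,-382.9,370.5]),([-1.264,.366,1.85,1.327,1.792,-.435],[424.9,-331.4,467.1]),(q,o['ee_pos'])]
def pos2(q,p):
    b,h,L1,L2,off,D,s,w=p
    v=e('y',q[1]).apply([0,0,L1])+e('y',q[1]+q[2]).apply([off,s,L2])+[b,0,h]+e('y',q[1]+q[2]).apply(e('z',q[3]).apply(e('y',q[4]).apply([w,0,D])))
    return e('z',q[0]).apply(v)
x0=np.array([0,300,400,400,0,230,0,0])
r=least_squares(lambda p:np.r_[np.concatenate([pos2(np.array(a),p)-b for a,b in D]),(p-x0)*.001],x0);print(r.x.round(1).tolist(),r.fun.round(2))
```

```text
[-0.956 -0.187  2.128  1.357  0.998  1.343] [ 480.4 -218.7  505.6] 3.1 (array([-0.006,  0.   ,  0.01 ]), array([0.006, 0.027, 0.008]))
[0.5, 312.5, 563.5, 484.7, 78.3, 309.5, 12.0, -0.1] [ 0.05  0.14 -0.15 -0.03 -0.09  0.13  0.1  -0.06  0.11 -0.09 -0.03 -0.1
  0.    0.01  0.16  0.08  0.08  0.08  0.01 -0.  ]
```

```bash
cat >> k.py <<'E'
PRM=[0.5,312.5,563.5,484.7,78.3,309.5,12.0,-0.1]
def pos(q,p=None):
    b,h,L1,L2,off,D,s,w=PRM
    v=e('y',q[1]).apply([0,0,L1])+e('y',q[1]+q[2]).apply([off,s,L2])+[b,0,h]+e('y',q[1]+q[2]).apply(e('z',q[3]).apply(e('y',q[4]).apply([w,0,D])))
    return e('z',q[0]).apply(v)
def pol(x,deg,r):a=np.radians(deg);return np.array([x,-r*np.sin(a),r*np.cos(a)])
E
python3 - <<'E'
from k import *
for tl in(.2,.38,.5):
  R=RT*T.from_rotvec([-tl,0,0])
  for r in (72,):
    q0=ctrl.get_obs()['qpos']
    for x,d in((-150,324),(-60,324),(-4,324),(-4,0),(-4,42),(-60,42),(-60,245),(-4,245),(-4,280),(-4,310)):
        s=ik(W(pol(x,d,r)),R,None,q0);q0=s.x
        print(tl,x,d,s.x.round(2),"cost %.4f"%s.cost)
E
```

```text
0.2 -150 324 [-0.83  0.3   2.58  1.74  1.18  0.37] cost 0.0740
0.2 -60 324 [-0.36  0.39  2.58  2.53  1.16  0.12] cost 0.0090
0.2 -4 324 [-0.16  0.49  2.52  2.84  1.24  0.04] cost 0.0000
0.2 -4 0 [-0.32  0.43  2.49  2.67  1.18  0.1 ] cost 0.0000
0.2 -4 42 [-0.47  0.5   2.45  2.52  1.22  0.11] cost 0.0000
0.2 -60 42 [-0.6   0.51  2.54  2.41  1.3   0.06] cost 0.0000
0.2 -60 245 [-0.21  1.    2.58  2.75  1.84 -0.16] cost 0.0044
0.2 -4 245 [-0.08  0.83  2.5   2.95  1.56 -0.04] cost 0.0000
0.2 -4 280 [-0.05  0.67  2.52  2.97  1.42 -0.01] cost 0.0000
0.2 -4 310 [-0.11  0.53  2.53  2.9   1.29  0.02] cost 0.0000
0.38 -150 324 [-0.53 -0.06  2.58  1.8   0.67  0.83] cost 0.0353
0.38 -60 324 [-0.22  0.24  2.58  2.73  0.89  0.14] cost 0.0000
0.38 -4 324 [-0.15  0.29  2.47  2.8   0.83  0.13] cost 0.0000
0.38 -4 0 [-0.29  0.25  2.44  2.59  0.79  0.25] cost 0.0000
0.38 -4 42 [-0.44  0.33  2.41  2.43  0.87  0.28] cost 0.0000
0.38 -60 42 [-0.56  0.3   2.5   2.33  0.94  0.26] cost 0.0000
0.38 -60 245 [-0.16  0.58  2.58  2.82  1.16  0.01] cost 0.0036
0.38 -4 245 [-0.06  0.62  2.49  2.95  1.16  0.01] cost 0.0000
0.38 -4 280 [-0.04  0.46  2.5   2.96  1.01  0.04] cost 0.0000
0.38 -4 310 [-0.1   0.33  2.48  2.87  0.87  0.09] cost 0.0000
0.5 -150 324 [-0.41 -0.12  2.58  1.85  0.49  0.9 ] cost 0.0133
0.5 -60 324 [-0.19  0.12  2.53  2.65  0.62  0.25] cost 0.0000
0.5 -4 324 [-0.13  0.19  2.43  2.72  0.57  0.23] cost 0.0000
0.5 -4 0 [-0.27  0.17  2.39  2.46  0.56  0.41] cost 0.0000
0.5 -4 42 [-0.41  0.24  2.37  2.31  0.65  0.44] cost 0.0000
0.5 -60 42 [-0.52  0.19  2.46  2.21  0.72  0.45] cost 0.0000
0.5 -60 245 [-0.1   0.5   2.58  2.91  1.01  0.02] cost 0.0000
0.5 -4 245 [-0.05  0.49  2.46  2.94  0.89  0.04] cost 0.0000
0.5 -4 280 [-0.03  0.34  2.46  2.94  0.73  0.08] cost 0.0000
0.5 -4 310 [-0.09  0.23  2.44  2.82  0.61  0.17] cost 0.0000
```

```bash
sed -i 's/^TILT=.*/TILT=.45/' k.py
cat >> k.py <<'E'
F=RG.apply([0,0,1])
def back(P,d):return np.asarray(P)-d*F
def chk(Ps,q0=None):
    q=ctrl.get_obs()['qpos'] if q0 is None else q0
    for P in Ps:
        s=ik(P,RG,None,q);q=s.x;print(loc(P).round(),q.round(2),"%.4f"%s.cost)
E
python3 - <<'E'
from k import *
E1=W(pol(-4,322,72))
Ps=[W([-85,-60,250]),W([-80,43,170]),back(E1,60),E1]
chk(Ps)
for P in Ps:print(move(P))
E
```

```text
[-85. -60. 250.] [-0.64 -0.3   2.28  1.36  0.69  1.45] 0.0000
[-80.  43. 170.] [-0.23 -0.25  2.46  2.04  0.36  0.91] 0.0000
[-58.  44.  83.] [-0.19  0.08  2.53  2.64  0.63  0.27] 0.0000
[-4. 44. 57.] [-0.13  0.23  2.45  2.77  0.68  0.18] 0.0000
(array([-0.053, -0.   ,  0.01 ]), array([-0.572,  0.219,  0.18 ]))
(array([-0.053, -0.   ,  0.01 ]), array([-1.092,  0.575,  0.349]))
(array([-0.053, -0.   ,  0.01 ]), array([-1.105,  0.941,  0.609]))
(array([-0.053, -0.   ,  0.01 ]), array([-1.105,  0.965,  0.908]))
```

Request:
servo_tool(
  rows=[
    [-0.03, 0, 0.01, -0.2, 0.08, 0.06, 0],
    [-0.05, 0, 0.01, -0.4, 0.15, 0.12, 0],
    [-0.05, 0, 0.01, -0.57, 0.22, 0.18, 0],
    [-0.05, 0, 0.01, -0.7, 0.31, 0.22, 0],
    [-0.05, 0, 0.01, -0.83, 0.4, 0.26, 0],
    [-0.05, 0, 0.01, -0.93, 0.48, 0.3, 0],
    [-0.05, 0, 0.01, -1, 0.55, 0.34, 0],
    [-0.05, 0, 0.01, -1, 0.55, 0.34, 0],
    [-0.05, 0, 0.01, -1, 0.55, 0.34, 0],
  ],
)

```text
t: 4.22
ee_pos: [478.6, -19.9, 374.5]
orientation: [-1.6, 1.423, -0.889]
ft_force: [0.5, 0.4, -0.0]
width: 0.6
grasp_force: 0.0
```

Run:
```python
from k import *
o=ctrl.get_obs();print(o['qpos'].round(2),loc(o['ee_pos']).round(1),o['ft_force'])
E1=W(pol(-4,322,72))
for P in [back(E1,60),back(E1,30),E1]:print(move(P))
import cv2
p,d=ctrl.get_image("side");cv2.imwrite("pics/side1.png",cv2.resize(p[100:310,180:460,::-1],(784,588),interpolation=cv2.INTER_CUBIC))
```

```text
[-0.32 -0.24  2.45  1.91  0.42  1.01] [-79.6  24.  174.5] [ 0.51954094  0.39002829 -0.02773164]
(array([-0.001,  0.   , -0.004]), array([-0.099,  0.367,  0.296]))
(array([-0.001,  0.   , -0.004]), array([-0.099,  0.367,  0.446]))
(array([-0.001,  0.   , -0.004]), array([-0.099,  0.368,  0.596]))
```

View pics/side1.png

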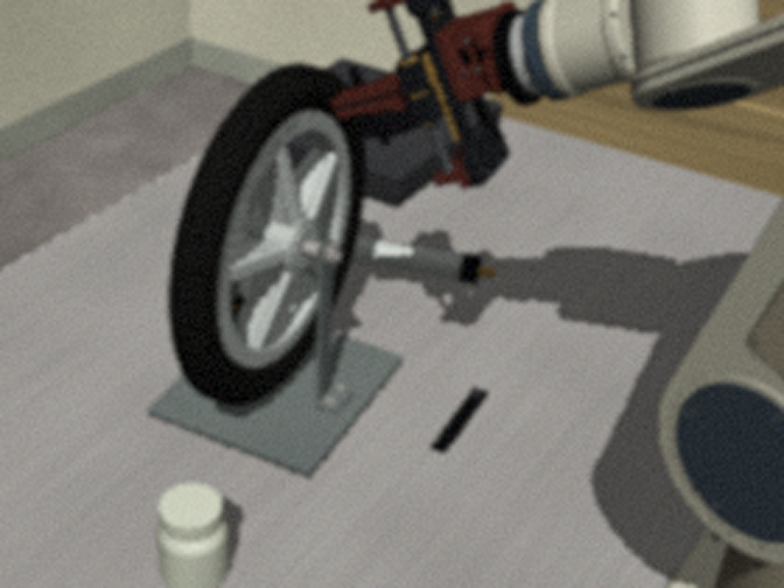

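```bash
cat > wa.py <<'E'
from h import pts
from k import *
def angle(n):
    P,ok,p=pts(n);d=P-A;x=d@EX;y=d@EY;z=d[...,2];r=np.hypot(y,z)
    m=ok&(abs(x)<32)&(r>45)&(r<100)&((z>0)|(abs(y)>25))
    a=np.arctan2(-y[m],z[m]);dark=p[m].max(-1)<60
    s=~dark; ph=np.angle(np.exp(5j*a[s]).mean())/5   # spoke angle mod 72
    C=np.exp(5j*a[s]).mean()
    v=a[dark&(r[m]>70)]
    h=np.histogram(np.degrees(a[s])%360,36,(0,360))[0]
    return np.degrees(ph)%72,abs(C),len(v),np.degrees(np.angle(np.exp(1j*v).mean()))%360 if len(v) else None,h
if __name__=="__main__":
    import sys
    for n in sys.argv[1:]:print(n,*angle(n))
E
python3 wa.py side scene
```

```text
side 66.01469869666451 0.9297982261523652 32 239.7365387913482 [  1   0   0   0   0  19 171   2   0   0   0   0   0   4  14   0   0   0
   0   0  23 238   7   0   0   0   0  20 103   5   0   0   0   0  78 122]
scene 65.66304459063711 0.9202767921546572 0 None [ 66   0   0   0   0  31 139  14   0   0   0   0  49 526  12   0   0   0
   0   0  50  11   0   0   0   0   0   5 198  21   0   0   0   0  10 361]
```

Run:
```python
from k import *
E1=W(pol(-4,318,72))
for P in [back(E1,60),back(E1,30),E1]:print(move(P))
print("from E1")
for d in range(324,409,6):print(d,(RG.inv().apply(W(pol(-4,d,72))-E1)/200).round(3).tolist())
```

```text
(array([-0.002, -0.   , -0.004]), array([-0.12 ,  0.383,  0.303]))
(array([-0.002, -0.   , -0.004]), array([-0.12 ,  0.383,  0.453]))
(array([-0.002, -0.   , -0.004]), array([-0.12 ,  0.384,  0.603]))
from E1
324 [0.029, -0.021, -0.01]
330 [0.061, -0.04, -0.019]
336 [0.094, -0.055, -0.027]
342 [0.13, -0.067, -0.033]
348 [0.166, -0.076, -0.037]
354 [0.203, -0.081, -0.039]
360 [0.241, -0.083, -0.04]
366 [0.279, -0.081, -0.039]
372 [0.316, -0.076, -0.037]
378 [0.352, -0.067, -0.033]
384 [0.387, -0.055, -0.027]
390 [0.421, -0.04, -0.019]
396 [0.452, -0.021, -0.01]
402 [0.482, 0.0, -0.0]
408 [0.508, 0.024, 0.012]
```

Request:
servo_tool(
  rows=[
    [0, 0, 0, -0.06, 0.13, 0.1, 0],
    [0, 0, 0, -0.12, 0.26, 0.2, 0],
    [0, 0, 0, -0.12, 0.383, 0.3, 0],
    [0, 0, 0, -0.12, 0.383, 0.36, 0],
    [0, 0, 0, -0.12, 0.383, 0.42, 0],
    [0, 0, 0, -0.12, 0.383, 0.48, 0],
    [0, 0, 0, -0.12, 0.383, 0.54, 0],
    [0, 0, 0, -0.12, 0.383, 0.6, 0],
    [0, 0, 0, -0.12, 0.383, 0.6, 0],
  ],
)

```text
t: 5.4
ee_pos: [550.3, 14.6, 252.8]
orientation: [-1.599, 1.425, -0.887]
ft_force: [-0.5, 0.0, -0.5]
width: 0.6
grasp_force: 0.0
```

Run:
```python
from k import *
o=ctrl.get_obs();print(o['t'],o['qpos'].round(2),loc(o['ee_pos']).round(1),o['ft_force'],move(W(pol(-4,318,72))))
```

```text
5.4 [-0.12  0.25  2.45  2.8   0.7   0.17] [-4.3 49.4 52.8] [-0.47678109  0.03085527 -0.49665927] (array([-0.001,  0.001, -0.005]), array([ 0.006, -0.004, -0.   ]))
```

Stroke 1, first half (to 354°→ then to 402°).

Request:
servo_tool(
  rows=[
    [0, 0, 0, 0.029, -0.02, -0.01, 0],
    [0, 0, 0, 0.06, -0.04, -0.02, 0],
    [0, 0, 0, 0.094, -0.055, -0.027, 0],
    [0, 0, 0, 0.13, -0.067, -0.033, 0],
    [0, 0, 0, 0.166, -0.076, -0.037, 0],
    [0, 0, 0, 0.203, -0.081, -0.039, 0],
    [0, 0, 0, 0.241, -0.083, -0.04, 0],
    [0, 0, 0, 0.26, -0.083, -0.04, 0],
    [0, 0, 0, 0.279, -0.081, -0.039, 0],
  ],
)

```text
t: 6.52
ee_pos: [555.7, -41.1, 270.3]
orientation: [-1.599, 1.425, -0.887]
ft_force: [-0.5, 5.1, -1.3]
width: 0.3
grasp_force: 2.0
```

Run:
```python
from k import *
o=ctrl.get_obs();print(o['t'],o['qpos'].round(2),loc(o['ee_pos']).round(1),o['ft_force'])
for d in range(372,409,6):print(d,*move(W(pol(-4,d,72))))
```

```text
6.525 [-0.31  0.2   2.42  2.49  0.67  0.35] [-5.7 -6.4 70.3] [-0.51268136  5.08255006 -1.27245408]
372 [-0.001  0.001 -0.005] [ 0.043 -0.004  0.007]
378 [-0.001  0.001 -0.005] [0.079 0.004 0.011]
384 [-0.001  0.001 -0.005] [0.114 0.016 0.017]
390 [-0.001  0.001 -0.005] [0.148 0.031 0.025]
396 [-0.001  0.001 -0.005] [0.18  0.049 0.033]
402 [-0.001  0.001 -0.005] [0.209 0.071 0.044]
408 [-0.001  0.001 -0.005] [0.236 0.094 0.055]
```

Request:
servo_tool(
  rows=[
    [0, 0, 0, 0.035, 0, 0.003, 0],
    [0, 0, 0, 0.07, 0.006, 0.007, 0],
    [0, 0, 0, 0.105, 0.018, 0.013, 0],
    [0, 0, 0, 0.14, 0.032, 0.02, 0],
    [0, 0, 0, 0.17, 0.048, 0.028, 0],
    [0, 0, 0, 0.188, 0.06, 0.034, 0],
    [0, 0, 0, 0.2, 0.07, 0.04, 0],
    [0, 0, 0, 0.2, 0.07, 0.04, 0],
    [0, 0, 0, 0.17, 0.05, 0.03, 0],
    [0, 0, 0, 0.15, 0.035, 0.02, 0],
  ],
)

```text
t: 7.78
ee_pos: [560.0, -70.6, 262.3]
orientation: [-1.599, 1.426, -0.887]
ft_force: [-0.4, -0.9, -0.2]
width: 0.6
grasp_force: 0.0
```

Request:
servo_tool(
  rows=[
    [0, 0, 0, 0, 0, -0.1, 0],
    [0, 0, 0, 0, 0, -0.2, 0],
    [0, 0, 0, 0, 0, -0.3, 0],
    [0, 0, 0, 0, 0, -0.38, 0],
    [0, 0, 0, 0, 0, -0.38, 0],
    [0, 0, 0, 0, 0, -0.38, 0],
  ],
)

```text
t: 8.52
ee_pos: [492.7, -79.3, 295.4]
orientation: [-1.598, 1.425, -0.888]
ft_force: [0.1, -0.0, 0.3]
width: 0.5
grasp_force: 0.0
```

```bash
cat > look.py <<'E'
import sys,wa
from k import *
o=ctrl.get_obs();print(o['t'],o['qpos'].round(2),loc(o['ee_pos']).round(1),o['ft_force'].round(2))
for n in sys.argv[1:]:
    p,d=ctrl.get_image(n);np.savez(n+".npz",p=p,d=d,**ctrl.camera_info(n));print(n,*wa.angle(n))
E
python3 look.py side scene
```

```text
8.525 [-0.53  0.06  2.48  2.14  0.71  0.56] [-72.8 -36.7  95.4] [ 0.1  -0.    0.35]
side 56.182679648548 0.9273159393401567 11 307.78915548285784 [  0   0   0   0  19 213   4   0   0   0   0   0   0   4   0   0   0   0
   0   8 166   7   0   0   0   0  18 126   5   0   0   0   0  54 115   2]
scene 56.450851248024385 0.9187329544044716 16 310.6435996071701 [  0   0   0   0  12 119  22   0   0   0   0  31 499  17   0   0   0   0
   0  34  11   0   0   0   0   0   5 130  24   0   1   1   0   4 393  91]
```

Run:
```python
from k import *
E1=W(pol(-4,238,75))
L=[W([-75,20,95]),W([-78,63,70]),back(E1,80),back(E1,60),back(E1,30),E1]
chk(L)
for P in L:print(move(P))
print("from E1")
for d in range(243,310,5):
    P=W(pol(-4,d,75));print(d,(RG.inv().apply(P-E1)/200).round(3).tolist())
chk([W(pol(-4,d,75)) for d in(260,280,300)])
```

```text
[-75.  20.  95.] [-0.33  0.02  2.53  2.41  0.62  0.43] 0.0000
[-78.  63.  70.] [-0.14  0.08  2.58  2.75  0.66  0.2 ] 0.0001
[-76.  64.  -5.] [-0.16  0.34  2.58  2.77  0.83  0.11] 0.0047
[-58.  64. -14.] [-0.11  0.47  2.58  2.89  1.01  0.03] 0.0002
[-31.  64. -27.] [-0.08  0.54  2.53  2.93  1.05  0.02] 0.0000
[ -4.  64. -40.] [-0.06  0.58  2.48  2.95  1.04  0.02] 0.0000
(array([-0.001,  0.001, -0.005]), array([-0.283,  0.007, -0.01 ]))
(array([-0.001,  0.001, -0.005]), array([-0.497,  0.128,  0.031]))
(array([-0.001,  0.001, -0.005]), array([-0.497,  0.461,  0.202]))
(array([-0.001,  0.001, -0.005]), array([-0.497,  0.462,  0.302]))
(array([-0.001,  0.001, -0.005]), array([-0.497,  0.462,  0.452]))
(array([-0.001,  0.001, -0.005]), array([-0.496,  0.462,  0.602]))
from E1
243 [-0.016, -0.026, -0.012]
248 [-0.03, -0.052, -0.025]
253 [-0.041, -0.08, -0.039]
258 [-0.049, -0.109, -0.053]
263 [-0.054, -0.138, -0.067]
268 [-0.057, -0.167, -0.081]
273 [-0.056, -0.197, -0.095]
278 [-0.053, -0.226, -0.109]
283 [-0.047, -0.255, -0.123]
288 [-0.039, -0.283, -0.137]
293 [-0.027, -0.311, -0.15]
298 [-0.013, -0.337, -0.163]
303 [0.004, -0.363, -0.175]
308 [0.023, -0.387, -0.187]
[ -4.  74. -13.] [-0.03  0.48  2.48  2.98  0.94  0.03] 0.0000
[-4. 74. 13.] [-0.03  0.38  2.48  2.96  0.84  0.05] 0.0000
[-4. 65. 38.] [-0.06  0.3   2.47  2.9   0.75  0.1 ] 0.0000
```

Request:
servo_tool(
  rows=[
    [0, 0, 0, -0.15, 0, 0, 0],
    [0, 0, 0, -0.3, 0.01, 0, 0],
    [0, 0, 0, -0.45, 0.07, 0.04, 0],
    [0, 0, 0, -0.5, 0.15, 0.1, 0],
    [0, 0, 0, -0.5, 0.25, 0.18, 0],
    [0, 0, 0, -0.5, 0.36, 0.27, 0],
    [0, 0, 0, -0.5, 0.46, 0.35, 0],
    [0, 0, 0, -0.5, 0.46, 0.35, 0],
  ],
)

```text
t: 9.62
ee_pos: [503.1, 24.0, 179.4]
orientation: [-1.603, 1.429, -0.882]
ft_force: [-0.4, 0.0, 0.1]
width: 0.3
grasp_force: 0.0
```

Run:
```python
from k import *
o=ctrl.get_obs();print(o['t'],o['qpos'].round(2),loc(o['ee_pos']).round(1),o['ft_force'],move(W(pol(-4,238,75))))
```

```text
9.625 [-0.1   0.51  2.57  2.91  1.06  0.03] [-49.9  64.6 -20.6] [-0.36428532  0.04176794  0.0560153 ] (array([ 0.003,  0.001, -0.006]), array([ 0.005, -0.015,  0.248]))
```

Enter.

Request:
servo_tool(
  rows=[
    [0, 0, 0, 0, 0, 0.06, 0],
    [0, 0, 0, 0, 0, 0.12, 0],
    [0, 0, 0, 0, -0.01, 0.18, 0],
    [0, 0, 0, 0, -0.01, 0.25, 0],
    [0, 0, 0, 0, -0.01, 0.25, 0],
  ],
)

```text
t: 10.25
ee_pos: [550.1, 29.4, 162.9]
orientation: [-1.598, 1.424, -0.888]
ft_force: [-0.4, 0.4, -0.0]
width: 0.3
grasp_force: 0.0
```

Request:
servo_tool(
  rows=[
    [0, 0, 0, -0.02, -0.026, -0.012, 0],
    [0, 0, 0, -0.03, -0.052, -0.025, 0],
    [0, 0, 0, -0.041, -0.08, -0.039, 0],
    [0, 0, 0, -0.049, -0.109, -0.053, 0],
    [0, 0, 0, -0.054, -0.138, -0.067, 0],
    [0, 0, 0, -0.057, -0.167, -0.081, 0],
    [0, 0, 0, -0.056, -0.197, -0.095, 0],
    [0, 0, 0, -0.053, -0.226, -0.109, 0],
    [0, 0, 0, -0.05, -0.24, -0.116, 0],
    [0, 0, 0, -0.05, -0.24, -0.116, 0],
  ],
)

```text
t: 11.5
ee_pos: [548.2, 38.9, 217.1]
orientation: [-1.597, 1.423, -0.888]
ft_force: [-2.6, 0.6, -1.4]
width: 0.4
grasp_force: 0.8
```

```bash
python3 look.py side scene
python3 - <<'E'
from k import *
for d in range(285,316,5):print(d,*move(W(pol(-4,d,75))))
E
```

```text
11.5 [-0.03  0.37  2.48  2.96  0.83  0.07] [-3.4 73.8 17.1] [-2.59  0.6  -1.35]
side 18.284365671456783 0.8730089410065814 53 288.505377147312 [  5  72   1   0   0   0   0   0   0   0   0   0   0   0   0   3  14   0
   0   0   0   0   3 230  38   0   0   4  10  19  52   7   0   0   1   0]
scene 17.646594128714177 0.9033133847717877 46 343.54215230848047 [  0 119 188   0   0   0   0   8 282  35   0   0   0   0   2 280  31   0
   0   0   0   0   0   3   0   0   0   0   0   3 284 168   0   1  13   0]
285 [-0.002  0.001 -0.005] [ 0.007 -0.01  -0.009]
290 [-0.002  0.001 -0.005] [ 0.016 -0.039 -0.022]
295 [-0.002  0.001 -0.005] [ 0.029 -0.066 -0.035]
300 [-0.002  0.001 -0.005] [ 0.044 -0.092 -0.048]
305 [-0.002  0.001 -0.005] [ 0.061 -0.117 -0.06 ]
310 [-0.002  0.001 -0.005] [ 0.081 -0.141 -0.071]
315 [-0.002  0.001 -0.005] [ 0.103 -0.163 -0.081]
```

Request:
servo_tool(
  rows=[
    [0, 0, 0, 0.008, -0.018, -0.011, 0],
    [0, 0, 0, 0.016, -0.038, -0.022, 0],
    [0, 0, 0, 0.028, -0.062, -0.034, 0],
    [0, 0, 0, 0.036, -0.078, -0.041, 0],
    [0, 0, 0, 0.042, -0.09, -0.047, 0],
    [0, 0, 0, 0.042, -0.09, -0.047, 0],
  ],
)

```text
t: 12.35
ee_pos: [548.3, 30.1, 237.0]
orientation: [-1.597, 1.425, -0.888]
ft_force: [-1.7, 0.5, -2.1]
width: 0.7
grasp_force: 0.9
```

```bash
python3 look.py side scene
python3 - <<'E'
from k import *
for d in range(295,316,5):print(d,*move(W(pol(-4,d,75))))
E
```

```text
12.35 [-0.06  0.3   2.47  2.9   0.76  0.1 ] [-4.3 65.1 37. ] [-1.73  0.48 -2.08]
side 32.69869046763923 0.8528575325437725 61 313.11569216326546 [  0   0  55  36   0   0   0   0   0   0   0   0   0   0   0   0   0   0
   0   0   0   0   0   1  48 187   3   0   0  10  19  42  25   0   0   1]
scene 34.14733758327596 0.9121563872846286 32 359.78787164939695 [  2   0  29 173  15   0   0   0   0 129 286   2   0   0   0   0   0   0
   0   0   0   0   0   0  12  38   0   0   0   0   0  18 508  40   0   4]
295 [-0.002  0.001 -0.005] [-0.014  0.023  0.012]
300 [-0.002  0.001 -0.005] [ 0.001 -0.003 -0.   ]
305 [-0.002  0.001 -0.005] [ 0.019 -0.028 -0.012]
310 [-0.002  0.001 -0.005] [ 0.038 -0.052 -0.023]
315 [-0.002  0.001 -0.005] [ 0.06  -0.074 -0.034]
```

Request:
servo_tool(
  rows=[
    [0, 0, 0, 0.004, -0.007, -0.003, 0],
    [0, 0, 0, 0.004, -0.007, -0.003, 0],
    [0, 0, 0, -0.01, 0.02, 0.01, 0],
    [0, 0, 0, -0.025, 0.045, 0.02, 0],
    [0, 0, 0, -0.025, 0.045, -0.06, 0],
    [0, 0, 0, -0.025, 0.045, -0.15, 0],
    [0, 0, 0, -0.025, 0.045, -0.24, 0],
    [0, 0, 0, -0.025, 0.045, -0.3, 0],
    [0, 0, 0, -0.025, 0.045, -0.3, 0],
    [0, 0, 0, -0.025, 0.045, -0.3, 0],
  ],
)

```text
t: 13.7
ee_pos: [490.4, 28.1, 254.6]
orientation: [-1.598, 1.425, -0.888]
ft_force: [-0.5, 1.0, -0.2]
width: 0.3
grasp_force: 0.0
```

```bash
python3 look.py side scene;python3 - <<'E'
from h import *
A=np.array([560.5,-34,200]);out=[]
for n,off in(("side",0),("scene",0)):
    f=np.load(n+".npz");im=rectify(f["p"],f["intrinsics"],f["R"],f["t"],A,.122,off,1.05)
    c=im.shape[0]//2;cv2.line(im,(c,0),(c,c),(255,0,0),1);out.append(im)
cv2.imwrite("pics/rect1.png",np.hstack(out)[:,:,::-1])
E
```

```text
13.7 [-0.08  0.18  2.57  2.86  0.74  0.12] [-62.1  70.1  54.6] [-0.5   0.96 -0.16]
side 32.94914950108064 0.9245404855632304 23 356.64529058526614 [  0   0 115 173   1   0   0   0   0   0  14   0   0   0   0   0   0   0
   0   0   0   0   0   0  41 192   1   0   0   0   0  54  45   0   0   3]
scene 34.781558437757404 0.9158226950109061 35 359.20876793600235 [  2   0  20 168  21   0   0   0   0  98 311   8   0   0   0   0   0   0
   0   0   0   0   0   0  10  45   0   0   0   0   0  13 513  39   0   1]
```

View pics/rect1.png

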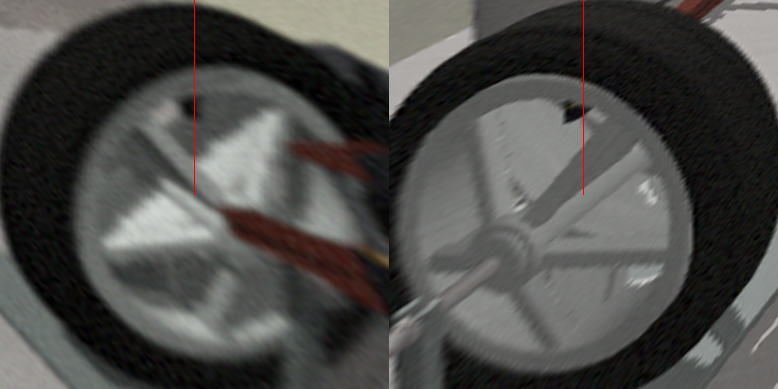

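Run:
```python
from h import proj
from k import *
import cv2
for n in("side","scene"):
    f=np.load(n+".npz");g=f["p"].max(-1).astype(np.float32);c=[]
    for d in np.arange(-12,12.1,1):
        X=np.array([W(pol(0,d,r)) for r in np.linspace(79,108,12)])
        m=proj(X,f["intrinsics"],f["R"],f["t"]).astype(np.float32)[None]
        c.append(cv2.remap(g,m[...,0],m[...,1],1).mean())
    print(n,np.round(c).astype(int))
```

```text
side [97 90 83 77 70 63 57 54 53 53 53 55 58 60 63 66 69 72 75 78 80 81 81 81
 81]
scene [75 69 68 68 70 72 74 74 74 75 75 74 75 74 76 78 80 82 84 85 83 82 80 78
 76]
```

Run:
```python
from k import *
for l in([-4,70,28],[-4,64.3,38.6],[-4,62.6,41.4]):print(move(W(l)))
```

```text
(array([-0.001,  0.001, -0.005]), array([ 0.001, -0.007,  0.318]))
(array([-0.001,  0.001, -0.005]), array([ 0.029, -0.055,  0.295]))
(array([-0.001,  0.001, -0.005]), array([ 0.038, -0.068,  0.289]))
```

Request:
servo_tool(
  rows=[
    [0, 0, 0, 0, 0, 0.08, 0],
    [0, 0, 0, 0, 0, 0.16, 0],
    [0, 0, 0, 0, -0.005, 0.24, 0],
    [0, 0, 0, 0, -0.007, 0.31, 0],
    [0, 0, 0, 0.015, -0.03, 0.305, 0],
    [0, 0, 0, 0.028, -0.053, 0.295, 0],
    [0, 0, 0, 0.033, -0.061, 0.29, 0],
    [0, 0, 0, 0.038, -0.068, 0.29, 0],
    [0, 0, 0, 0.038, -0.068, 0.29, 0],
  ],
)

```text
t: 14.92
ee_pos: [547.9, 27.6, 241.2]
orientation: [-1.599, 1.426, -0.887]
ft_force: [-2.8, 0.7, -1.5]
width: 0.4
grasp_force: 1.4
```

```bash
python3 look.py side scene
```

```text
14.925 [-0.07  0.28  2.47  2.88  0.74  0.12] [-5.  62.6 41.2] [-2.85  0.75 -1.46]
side 35.51068958631807 0.8367506890218532 62 323.50654060284404 [  1   0  26  77   0   0   0   0   0   0   0   0   0   0   0   0   0   0
   0   0   0   0   0   0  14 190  17   0   0   9  17  28  51   0   0   2]
scene 37.17659039748465 0.9113717660929282 29 1.3733201202411947 [  5   0   3 139  56   0   0   0   0  26 378  22   0   0   0   0   0   0
   0   0   0   0   0   0   7  51   6   0   0   0   0   7 434 121   0   1]
```

Moved about 2.5°; now at roughly 0 (35.5 / 37.2 against 36). Withdraw well clear.

Request:
servo_tool(
  rows=[
    [0, 0, 0, -0.015, 0.03, 0.01, 0],
    [0, 0, 0, -0.03, 0.05, 0.02, 0],
    [0, 0, 0, -0.03, 0.05, -0.06, 0],
    [0, 0, 0, -0.03, 0.05, -0.15, 0],
    [0, 0, 0, -0.03, 0.05, -0.24, 0],
    [0, 0, 0, -0.03, 0.05, -0.32, 0],
    [0, 0, 0, -0.03, -0.05, -0.36, 0],
    [0, 0, 0, -0.03, -0.15, -0.4, 0],
    [0, 0, 0, -0.03, -0.15, -0.4, 0],
    [0, 0, 0, -0.03, -0.15, -0.4, 0],
  ],
)

```text
t: 16.27
ee_pos: [488.6, 26.1, 302.8]
orientation: [-1.599, 1.426, -0.887]
ft_force: [-0.5, 0.4, 0.1]
width: 0.3
grasp_force: 0.0
```

```bash
python3 look.py side scene
python3 - <<'E'
from h import *
from k import A as _A
for n in("side","scene"):
    P,ok,p=pts(n);s=ok&(P[...,0]>350)&(P[...,0]<950)&(abs(P[...,1])<450)&(P[...,2]>11)&(P[...,2]<21)
    k,l,st,ce=cv2.connectedComponentsWithStats(s.astype(np.uint8));i=1+st[1:,4].argmax();print(cv2.minAreaRect(P[l==i][:,:2].astype(np.float32)))
E
```

```text
16.275 [-0.09 -0.02  2.53  2.74  0.52  0.27] [-64.1  68.4 102.8] [-0.46  0.43  0.08]
side 35.52380209603102 0.9260171689571749 25 357.72102371380697 [  0   0  30 199   2   0   0   0   0   0  31   9   0   0   0   0   0   0
   0   0   0   0   0   0  19 188  17   0   0   0   0  36  66   2   0   3]
scene 37.1356931250138 0.9115751845572505 29 1.5355314507871316 [  5   0   4 130  60   0   0   0   0  28 380  23   0   0   0   0   0   0
   0   0   0   0   0   0   5  56   4   0   0   0   0   7 435 117   0   1]
((559.2649536132812, -32.69346618652344), (202.828125, 223.78001403808594), 6.926825046539307)
((561.828857421875, -34.67987060546875), (201.00936889648438, 223.67405700683594), 7.256779193878174)
```

Valve at 0 ± 1°, stand unmoved, finger clear: hand in.

```bash
python3 -c "
from workcell import ctrl
print(ctrl.close_job())"
```

```text
the job is handed in; nothing more can be done
None
```

I turned the wheel by its spokes in two strokes plus a small final nudge. The last camera check put the valve about 1° from straight up, the stand had not moved and the finger was clear of the wheel, so I handed the job in; I did not re-measure the pump, jar and tyre lever, and no verdict came back.

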